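# Raise a dropped key-cabinet door with the lever jack and hold it up

## Robot

A 6-joint arm with a two-finger parallel gripper is mounted at the origin on a cart in front of the work surface, level with it; the furniture and walls round the work are solid. World frame = base frame: x ahead of the robot, y to its left, z up, the work surface at z = 0. Lengths are in m, angles in rad, forces in N, time in s.
With the tool pointing down it reaches from about 0.425 to 1.125 m from the base axis. Payload 14.9 kg.
Tool frame: the origin (TCP) lies at the very end of the fingers, on their centre line; the grasp point (between the pads) lies 19 mm behind it; z points along the fingers, y is the line along which they close (so a half turn about z gives the same grasp; the last joint's range is limited). The gripper opens to 91 mm and grips with 3 to 60 N. Pads are 32 mm wide; open, the fingers measure 118 mm over their backs; the gripper's body (76 mm by 178 mm) begins 60 mm behind the grasp point.
Start: joints at [-1.255, 0.379, 1.734, -0, 1.028, -0.033], TCP at [0.239, -0.658, 0.214] pointing down, gripper open.
Joint ranges: [-2.77, 2.77], [-0.74, 2.19], [0, 2.66], [-1.06, 4.2], [0.31, 2.87], [-3.08, 3.08]. Speed limits (rad/s): [1.89, 1.89, 2.39, 3.14, 3.14, 3.14].

## Interface

Orientations are given as a unit quaternion [x, y, z, w].
In Python, from bench import env gives the robot as it stands.
- The arm moves only by the shell command python3 -m handwheel 'ROWS' [FORCE]. ROWS is JSON, a list of rows, each a list of 5 numbers: the shift along the tool's x, y, z in cm, then the turn about the tool's z in rad, then the closure, from -1 (fully open) to 1 (shut). In form: [[dx, dy, dz, spin, jaw], ...]. A call has exactly 8 rows; each row shifts and turns the commanded pose from where the row before left it, along the tool's axes as they then stand; what a row does not reach is not made up. A row lasts 1/8 s, in which the tool goes at most 62.5 mm and 10.7 degrees, less where a joint would pass 70% of its speed; a pose out of reach is approached as far as the arm can. A call with a gripper value outside its range is refused whole. The fingers move at their own pace and stop on an object; FORCE is the grip in N (left out, the last holds). Time passes only in rows, so rows that do not move let the fingers close, or fill a call up. It gives the time, the measured TCP pose, the force, the opening and the grip force at its end, in the units of the state.
- env.get_state(): the state, without advancing time (a new reading comes with each control period).
- env.grab_frame(name): name is "scene" or "side" or "wrist"; returns a dict with "pixels" (384x512x3 uint8, red, green, blue), "fx", "fy", "cx", "cy" (pixels), "R" (3x3) and "t" (3): a world point X has camera coordinates R X + t; the wrist camera has in their place "tool_from_camera" (4x4, takes a point from camera to tool coordinates, whose origin is the TCP and whose axes are the flange's). Camera axes: x right, y down, z forward; pixel columns grow to the right and rows downward; lengths in m; the calibration is good to about 2 mm. The wrist camera is an equidistant fisheye: a pixel r from the principal point sees the ray r / f radians off the axis. A picture is of the moment at which its call begins: read the wrist's pose just before it. There is no depth.
- env.sign_off(): hands the job in; it is judged then, once.
Trained networks look in a picture, given as the dict that the camera call returned (one of the last four; its "shot" number tells which), for a name from the list of things; names that differ only in an ending like _2 or _b are one class to them, and where a whole thing is asked for, a point or a joint stands for the part that bears it (a point fixed in the world has none). Each returns a list of dicts, best first, with "confidence" (0 to 1); they miss things now and then, are a little off and sometimes report something else, mostly with a low value. They report only what shows in the picture. A call takes as long as a camera call.
- env.look_for(picture, query): "point" ([x, y, z] in m, in world coordinates, good to about 4 mm: the middle of the surface that is visible of it).
- env.regions_of(picture, query): "region" (384x512 bool, what is visible of it).
- env.tip_of(picture, query): "point" ([x, y, z] in m, in world coordinates, good to about 4 mm: a listed point, or the origin of a listed thing).
The state is a dict: "clock": time; "joint_pos": joint angles; "dq": joint speeds; "effort": joint torques, N m; "tcp_pos": TCP position; "eef_rot": TCP orientation; "force": force on the tool from outside, world axes, zero at the start; "moment": the same for the moment, N m; "width": finger opening in m; "gripper_force": force on a finger pad.
Only numpy, scipy, OpenCV 4.12 (cv2) and the standard library are available. Lean on these libraries where they do the work, as an engineer would, in place of code of your own. Each camera call takes 0.05 s, during which the arm holds its last target. There are 200 camera calls.

## Task

The door of the grey key cabinet has dropped on its worn hinges. Set the red lever jack squarely on the bench in front of it with its saddle under the yellow lift mark on the door's bottom edge, then push the jack's handle all the way down so that the saddle alone carries the door up flush with the top of the cabinet, and stay there: finish while holding the handle down, so that a colleague can slip the washers onto the hinge pins. Leave the tools and cylinders lying about where they are.

Things in the scene. Friction and masses are not known exactly. Their poses are not given: they have to be found in the camera images.
- lever_jack: Loose red steel lever jack, 0.87 kg. Origin on its underside below the pivot; x to its nose (saddle end), z up. Sole 64 x 5 mm, x = -96 to +61 mm. Two upright cheek plates, 42 mm over their outsides (y = +-21 mm), x = -50 to +2 mm, up to z = 46 mm: take it there from above across y; it balances near x = -20 mm. The lever rises behind them (top at z = 64 mm at x = -50 mm).
- jack_lever (a joint): Lever of the jack, rad: 0 = handle up (a return spring holds it there), 0.47 = handle fully down on its stop. Pivot along the jack's y axis at x = 0, z = 32 mm of the jack. A parallel link keeps the saddle level; it rises 21 mm over the stroke. Spring and door push back with 8 to 15 N at the grip.
- handle_grip (a point): Middle of the handle's black rubber grip, a round bar 21 mm thick and 54 mm long in the jack's x-z plane. Handle up: 105 mm behind the pivot, 98 mm over the bench, bar rising backwards at 38 degrees. Handle down: 124 mm behind the pivot, 43 mm over the bench, rising at 11 degrees. It swings about the pivot on a radius of 124 mm.
- saddle_seat (a point): Middle of the saddle's rubber floor. The saddle is a channel 34 mm long across the jack (y) and 28 mm wide, its groove 21 mm wide between two lips 4.8 mm high. Floor 44 mm ahead of the jack's origin and 34.5 mm over the bench with the handle up (lips 39.5 mm), 55.5 mm with the handle down.
- key_cabinet: Grey steel key cabinet fixed on two timber bearers. Origin on the bench below the middle of the door's thickness and width; x points into the cabinet (the door faces -x), y towards the hinges, z up. Carcass 180 mm wide, from x = 9 to 79 mm and z = 70 to 232 mm. Bearers 38 mm wide at y = +-70 mm, from x = 29 mm back; the space under the door is open.
- cabinet_door: Door of the cabinet, 184 mm wide, 177 mm high, 14 mm thick, about 2 kg. It can only slide straight up and down on its hinge pins. As found it hangs 10 mm low: underside 45 mm over the bench, top edge 222 mm; flush with the carcass's top edge it stands 10 mm higher. Same origin and axes as the cabinet while down.
- lift_point (a point): Lift mark: yellow band 24 mm wide round the door's bottom edge with a yellow arrow above it pointing down at it. The point is the middle of the door's underside there, 30 mm from the door's middle towards the hinges, 45 mm over the bench; it rises with the door. Axes as the cabinet's: x through the door, y along its edge.
- driver_yellow: Yellow-handled screwdriver lying on the bench, 176 mm long, 28 mm high; a bystander.
- rim_cylinder_0: Brass rim cylinder standing, 39 mm across, 32 mm high; a bystander.
- rim_cylinder_1: Steel-coloured rim cylinder standing, 39 mm across, 32 mm high; a bystander.
- euro_cyl_2: Steel-coloured profile cylinder on its side, 72 x 34 x 17 mm; a bystander.
- follower_brass: Brass plug follower rod lying, 90 mm long, 13 mm thick; a bystander.

How it is judged:
By the outcome, as a careful person would: the job done as asked, in the order asked, and still so for the second after the job is handed in, while the arm keeps its last pose, push and grip.
It also fails if it takes over 64 s, if anything falls off the work surface, if the arm or the gripper's body presses on something with over 40 N, if the wrist force passes 120 N, or if a joint passes its speed limit or range.

## Working session

There is one attempt and no reset: what is moved stays moved. The work goes in short steps, Python scripts to look and compute and a shell command to move; the robot and the scene stay as the last step left them, time stands still between calls to the robot, and variables do not carry over. Pictures are saved under pics/ and viewed, at most 10 in all, crops included, and the job is handed in when it is done.

```bash
mkdir -p pics; cat > h.py <<'E'
import numpy as np, cv2
from bench import env
def save(p,n): cv2.imwrite(f'pics/{n}.png',p['pixels'][:,:,::-1])
E
python3 - <<'E'
from h import *
np.set_printoptions(precision=4,suppress=True)
s=env.get_state(); print({k:np.round(v,3) for k,v in s.items()})
ims=[]
for c in ('scene','side'):
    p=env.grab_frame(c); ims.append(p['pixels'])
    print(c,'cam at',-p['R'].T@p['t'])
    for q in ('lever_jack','handle_grip','saddle_seat','key_cabinet','lift_point','driver_yellow','rim_cylinder_0','euro_cyl_2','follower_brass'):
        print(q,[(np.round(d['point'],3),round(d['confidence'],2)) for d in env.tip_of(p,q)[:3]])
    save(p,c)
E
```

```text
{'clock': np.float64(0.0), 'joint_pos': array([-1.255,  0.379,  1.735, -0.   ,  1.028, -0.033]), 'dq': array([-0.003,  0.001,  0.001,  0.002,  0.001, -0.001]), 'effort': array([ -0.005, -76.374, -43.437,   0.065,   0.042,  -0.   ]), 'tcp_pos': array([ 0.239, -0.657,  0.213]), 'eef_rot': array([ 0.985,  0.174, -0.   , -0.001]), 'force': array([ 0.153, -0.586, -1.012]), 'moment': array([-0.005,  0.072, -0.013]), 'gripper_force': np.float64(0.0), 'width': np.float64(0.091)}
scene cam at [-0.4234  0.6795  0.8502]
lever_jack []
handle_grip []
saddle_seat []
key_cabinet [(array([ 0.622, -0.019,  0.001]), 0.9)]
lift_point [(array([0.622, 0.008, 0.046]), 0.59), (array([ 0.724,  0.332, -0.004]), 0.42)]
driver_yellow [(array([ 0.444,  0.179, -0.   ]), 0.6)]
rim_cylinder_0 [(array([ 0.706,  0.237, -0.   ]), 0.74), (array([ 0.707, -0.254,  0.002]), 0.61)]
euro_cyl_2 [(array([ 0.391,  0.087, -0.002]), 0.71)]
follower_brass []
side cam at [0.0978 0.6071 0.8876]
lever_jack [(array([ 0.484, -0.182, -0.002]), 0.7)]
handle_grip [(array([ 0.38 , -0.22 ,  0.098]), 0.73)]
saddle_seat [(array([ 0.516, -0.162,  0.035]), 0.42)]
key_cabinet [(array([ 0.622, -0.019, -0.001]), 0.83), (array([ 0.387,  0.092, -0.001]), 0.73)]
lift_point [(array([0.619, 0.012, 0.044]), 0.64)]
driver_yellow [(array([0.443, 0.176, 0.   ]), 0.55)]
rim_cylinder_0 [(array([ 0.709, -0.256,  0.   ]), 0.59), (array([0.704, 0.237, 0.004]), 0.53)]
euro_cyl_2 [(array([0.388, 0.088, 0.001]), 0.49)]
follower_brass [(array([0.726, 0.333, 0.002]), 0.73)]
```

View pics/scene.png

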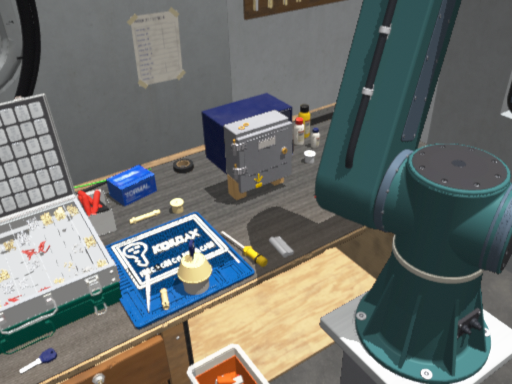

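View pics/side.png

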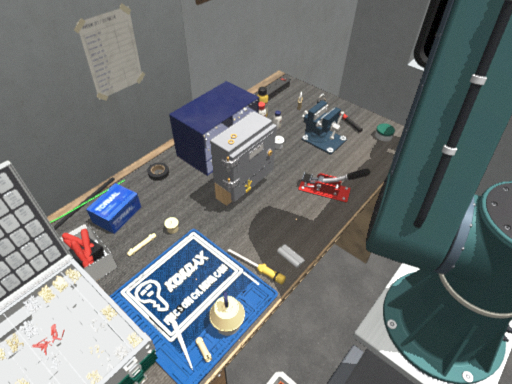

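The scene view shows the cabinet at (255,150), with the arm hiding the jack. In the side view the jack is at (325,187), its nose pointing left towards (303,185) and its grip at (362,174). The lift mark is at (249,186). I'm moving above the jack now.

```bash
python3 -m handwheel '[[3.7,-3.6,-0.4,0,-1],[3.7,-3.6,-0.4,0,-1],[3.7,-3.6,-0.4,0,-1],[3.7,-3.6,-0.4,0,-1],[3.7,-3.6,-0.4,0,-1],[3.7,-3.6,-0.4,0,-1],[3.7,-3.6,-0.4,0,-1],[3.7,-3.6,-0.4,0,-1]]'
python3 -m handwheel '[[3.7,-3.6,-0.4,0,-1],[3.7,-3.6,-0.4,0,-1],[0,0,0,0,-1],[0,0,0,0,-1],[0,0,0,0,-1],[0,0,0,0,-1],[0,0,0,0,-1],[0,0,0,0,-1]]'
cat >> h.py <<'E'
np.set_printoptions(precision=4,suppress=True)
from scipy.spatial.transform import Rotation as Ro
def wcam():
    s=env.get_state(); p=env.grab_frame('wrist')
    T=np.eye(4); T[:3,:3]=Ro.from_quat(s['eef_rot']).as_matrix(); T[:3,3]=s['tcp_pos']
    p['T']=T@p['tool_from_camera']; return s,p
def ray(p,u,v):   # wrist fisheye ray -> origin, dir (world)
    x=(u-p['cx'])/p['fx']; y=(v-p['cy'])/p['fy']; r=np.hypot(x,y)+1e-12
    return p['T'][:3,3], p['T'][:3,:3]@np.array([x/r*np.sin(r),y/r*np.sin(r),np.cos(r)])
def onz(p,u,v,z):
    o,d=ray(p,u,v); return o+d*(z-o[2])/d[2]
def sray(p,u,v):
    o=-p['R'].T@p['t']; return o,p['R'].T@np.array([(u-p['cx'])/p['fx'],(v-p['cy'])/p['fy'],1])
def tips(p,qs):
    for q in qs: print(' ',q,[(np.round(d['point'],4),round(d['confidence'],2)) for d in env.tip_of(p,q)[:2]])
def st():
    s=env.get_state(); R=Ro.from_quat(s['eef_rot']).as_matrix()
    print('t',s['clock'],'tcp',s['tcp_pos'],'yaw',np.degrees(np.arctan2(R[1,0],R[0,0])),'tilt',R[:,2],'F',s['force'],'w',s['width'],s['gripper_force'])
E
python3 - <<'E'
from h import *
st()
Q=('lever_jack','handle_grip','saddle_seat','key_cabinet','lift_point')
for c in ('scene','side'):
    p=env.grab_frame(c); print(c); tips(p,Q)
    if c=='scene': save(p,'scene2')
s,p=wcam(); print('wrist',p['fx'],p['cx'],p['cy'],p['T']); tips(p,Q); save(p,'wrist1')
E
```

```text
clock: 2.0
tcp_pos: [0.4195, -0.2845, 0.2463]
eef_rot: [0.985, 0.173, 0.0, 0.0]
force: [1.0, -0.0, -0.6]
width: 0.091
gripper_force: 0.0
clock: 3.0
tcp_pos: [0.4638, -0.1933, 0.2539]
eef_rot: [0.985, 0.173, -0.0, -0.0]
force: [-0.0, 0.3, 0.2]
width: 0.0911
gripper_force: 0.0
t 3.0 tcp [ 0.4638 -0.1933  0.2539] yaw 19.960360544063818 tilt [-0.  0. -1.] F [-0.0017  0.3244  0.1937] w 0.09113243389189343 0.0
scene
  lever_jack []
  handle_grip []
  saddle_seat [(array([0.6211, 0.0101, 0.0451]), 0.53)]
  key_cabinet [(array([ 0.6219, -0.0185, -0.0011]), 0.91)]
  lift_point [(array([0.6234, 0.009 , 0.0454]), 0.59)]
side
  lever_jack [(array([ 0.4802, -0.1782, -0.0027]), 0.64)]
  handle_grip [(array([ 0.3797, -0.2182,  0.0966]), 0.69)]
  saddle_seat [(array([ 0.5169, -0.1608,  0.0327]), 0.45)]
  key_cabinet [(array([ 0.6185, -0.018 , -0.0021]), 0.78)]
  lift_point [(array([ 0.62  , -0.0153,  0.0031]), 0.74), (array([0.6189, 0.0112, 0.0457]), 0.63)]
wrist 297.3186396354542 256.66730733192134 184.04648252856822 [[ 0.3419 -0.9082 -0.2413  0.5328]
 [-0.9397 -0.3303 -0.0883 -0.1687]
 [ 0.0005  0.257  -0.9664  0.4257]
 [ 0.      0.      0.      1.    ]]
  lever_jack [(array([ 0.4764, -0.1798,  0.0012]), 0.76), (array([ 0.3912,  0.0881, -0.0013]), 0.73)]
  handle_grip [(array([ 0.3809, -0.2187,  0.0984]), 0.94)]
  saddle_seat [(array([ 0.5186, -0.1656,  0.0338]), 0.78)]
  key_cabinet [(array([ 0.6193, -0.0189, -0.0008]), 0.86), (array([ 0.3852, -0.2163,  0.0981]), 0.53)]
  lift_point [(array([0.6204, 0.0097, 0.0406]), 0.62)]
```

View pics/wrist1.png

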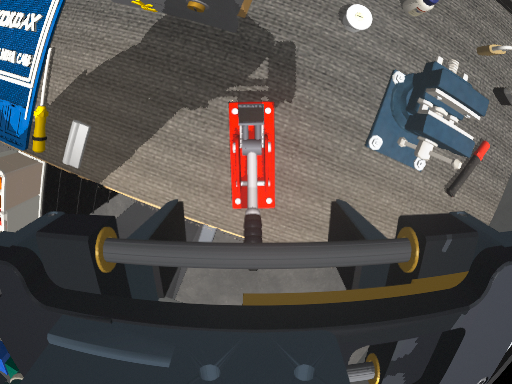

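The wrist view shows the jack in line between the fingers, with its red sole corners at about (229,103), (272,101), (277,207) and (233,208). I'll fit the sole from the red mask, then zoom in on the door.

```bash
python3 - <<'E'
from h import *
s,p=wcam(); im=p['pixels'].astype(int)
m=((im[...,0]>110)&(im[...,1]<70)&(im[...,2]<70)).astype(np.uint8)
m[:80]=0;m[230:]=0;m[:,:200]=0;m[:,310:]=0
v,u=np.nonzero(m); P=np.array([onz(p,a,b,0.005)[:2] for a,b in zip(u,v)],np.float32)
(c,sz,a)=cv2.minAreaRect(P*1000); print('rect',c,sz,a)
# scene + side crops enlarged
out=[]
for cname,(x0,y0,x1,y1) in (('scene',(190,90,310,210)),('side',(195,95,295,215))):
    q=env.grab_frame(cname); cr=q['pixels'][y0:y1,x0:x1,::-1]
    out.append(cv2.resize(cr,(390,468 if cname=='side' else 390),interpolation=cv2.INTER_CUBIC))
    np.savez(cname+'.npz',**{k:q[k] for k in('fx','fy','cx','cy','R','t')})
h=max(o.shape[0] for o in out)
out=[cv2.copyMakeBorder(o,0,h-o.shape[0],0,10,cv2.BORDER_CONSTANT) for o in out]
cv2.imwrite('pics/door.png',np.hstack(out))
E
```

```text
rect (464.7971496582031, -186.78060913085938) (155.91415405273438, 63.3900260925293) 21.19700050354004
```

View pics/door.png

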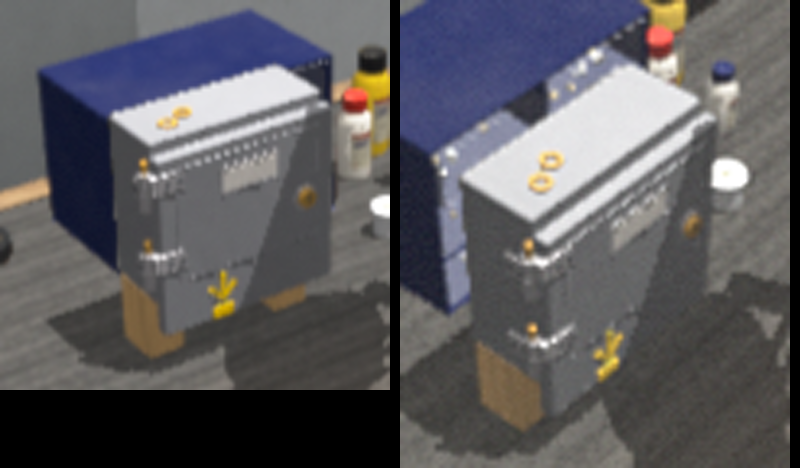

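The crop shows the door's bottom front edge at about (165,333)–(330,278) in the left (scene) panel. The yellow band is at (224,312) there and at (607,370) in the side panel. The carcass top corners can be read in both.

```bash
python3 - <<'E'
from h import *
S=dict(np.load('scene.npz'));D=dict(np.load('side.npz'))
def g(p,z,pts,k,off):
    r=[]
    for a,b in pts:
        u,v=(off[0]+a/k-.35, off[1]+b/k-.35); o,d=sray(p,u,v); r.append((o+d*(z-o[2])/d[2])[:2])
    return np.array(r)
def yaw(e): d=e[0]-e[1]; return np.degrees(np.arctan2(-d[0],d[1])),np.linalg.norm(d)
b=g(S,.045,[(165,333),(330,278)],3.25,(190,90)); print('scene bottom',b,yaw(b))
b=g(S,.222,[(155,167),(328,106)],3.25,(190,90)); print('scene doortop',b,yaw(b))
t=g(S,.232,[(147,148),(318,91),(113,114),(280,66)],3.25,(190,90)); print('scene top',t,yaw(t[:2]),yaw(t[2:]))
t=g(D,.232,[(140,222),(298,102),(65,180),(225,68)],3.9,(195,95)); print('side top',t,yaw(t[:2]),yaw(t[2:]))
print('mark',g(S,.045,[(224,317)],3.25,(190,90)),g(D,.045,[(208,376)],3.9,(195,95)))
Q=('key_cabinet','lift_point')
s,p=wcam(); tips(p,Q)
for c in('scene','side'): tips(env.grab_frame(c),Q)
E
```

```text
scene bottom [[ 0.6209  0.0688]
 [ 0.6088 -0.1078]] (np.float64(-3.9273603398715413), np.float64(0.1770585501053557))
scene doortop [[ 0.6075  0.0777]
 [ 0.6144 -0.1071]] (np.float64(2.126647452154074), np.float64(0.18492327922666305))
scene top [[ 0.6239  0.0748]
 [ 0.6275 -0.1057]
 [ 0.6967  0.065 ]
 [ 0.6911 -0.1095]] (np.float64(1.120569169601355), np.float64(0.18055999801764958)) (np.float64(-1.84856207064111), np.float64(0.17457613880742834))
side top [[ 0.6221  0.0701]
 [ 0.6259 -0.1015]
 [ 0.6896  0.0724]
 [ 0.6922 -0.0977]] (np.float64(1.24859845288745), np.float64(0.17170163951586992)) (np.float64(0.8698439696593331), np.float64(0.1701007178166219))
mark [[0.6116 0.011 ]] [[0.6106 0.0136]]
  key_cabinet [(array([ 0.706 , -0.255 , -0.0026]), 0.57)]
  lift_point [(array([0.6215, 0.007 , 0.039 ]), 0.79), (array([ 0.4814, -0.1765,  0.0009]), 0.38)]
  key_cabinet [(array([ 0.6212, -0.0204,  0.0017]), 0.88), (array([0.6215, 0.0085, 0.0427]), 0.66)]
  lift_point [(array([0.6205, 0.012 , 0.0464]), 0.83)]
  key_cabinet [(array([ 0.6208, -0.016 ,  0.0003]), 0.83)]
  lift_point [(array([0.6201, 0.0128, 0.0456]), 0.93)]
```

```bash
python3 -m handwheel '[[-0.53,-0.56,0,-0.022,-1],[0,0,5,0,-1],[0,0,5,0,-1],[0,0,5,0,-1],[0,0,4,0,-1],[0,0,3,0,-1],[0,0,1.5,0,-1],[0,0,0.7,0,-1]]'
python3 -m handwheel '[[0,0,0,0,-1],[0,0,0,0,-1],[0,0,0,0,0.3],[0,0,0,0,0.6],[0,0,0,0,1],[0,0,0,0,1],[0,0,0,0,1],[0,0,0,0,1]]' 35
python3 -c "from h import *; st()"
```

```text
clock: 5.5
tcp_pos: [0.4569, -0.1896, 0.0117]
eef_rot: [0.983, 0.185, -0.0, -0.0]
force: [0.4, -1.1, 0.4]
width: 0.0913
gripper_force: 0.0
clock: 6.5
tcp_pos: [0.4569, -0.1896, 0.0119]
eef_rot: [0.983, 0.184, -0.0, -0.0]
force: [-0.8, 0.6, 1.5]
width: 0.0421
gripper_force: 35.0
t 6.5 tcp [ 0.4569 -0.1896  0.0119] yaw 21.24573985860002 tilt [-0.0003  0.0002 -1.    ] F [-0.783   0.5856  1.5461] w 0.04214331138956659 34.99862730503082
```

```bash
python3 -m handwheel '[[0,0,-0.5,0,1],[0,0,-1.5,0,1],[0,0,-2,0,1],[1.7,-3.64,0,0,1],[1.7,-3.64,0,0,1],[1.7,-3.64,0,0,1],[1.7,-3.64,0,0,1],[1.7,-3.64,0,0,1]]'
python3 -m handwheel '[[0,0,0,0.12,1],[0,0,0,0.12,1],[0,0,0,0.12,1],[0,0,0,0,1],[0,0,0,0,1],[0,0,0,0,1],[0,0,0,0,1],[0,0,0,0,1]]'
python3 - <<'E'
from h import *
st()
Q=('lever_jack','handle_grip','saddle_seat','key_cabinet','lift_point')
for c in ('scene','side'):
    p=env.grab_frame(c); print(c); tips(p,Q)
    if c=='side': b=p['pixels'][90:330,190:450,::-1]
s,p=wcam(); print('wrist'); tips(p,Q); np.savez('w.npz',**p)
a=p['pixels'][:,:,::-1]
cv2.imwrite('pics/two.png',np.hstack([cv2.resize(a[:300],(450,264)),cv2.resize(b,(286,264))]))
cv2.imwrite('pics/wrist3.png',cv2.resize(a[:288],(800,450),interpolation=cv2.INTER_CUBIC))
E
```

```text
clock: 7.5
tcp_pos: [0.4703, 0.0121, 0.0528]
eef_rot: [0.983, 0.184, 0.0, 0.0]
force: [-0.0, -0.1, -9.5]
width: 0.0417
gripper_force: 35.0
clock: 8.5
tcp_pos: [0.4703, 0.0108, 0.0519]
eef_rot: [1.0, 0.006, -0.0, -0.0]
force: [0.0, -0.5, -8.2]
width: 0.0419
gripper_force: 35.0
t 8.5 tcp [0.4703 0.0108 0.0519] yaw 0.640546556176698 tilt [-0.0001  0.     -1.    ] F [ 0.0412 -0.4791 -8.1652] w 0.041933790474073855 34.99890089035034
scene
  lever_jack [(array([0.492 , 0.011 , 0.0408]), 0.66)]
  handle_grip [(array([0.3902, 0.0075, 0.1377]), 0.66)]
  saddle_seat [(array([0.3887, 0.0087, 0.137 ]), 0.18)]
  key_cabinet [(array([ 0.6244, -0.0173,  0.002 ]), 0.93), (array([0.7041, 0.2328, 0.0008]), 0.26)]
  lift_point [(array([0.6188, 0.0074, 0.0438]), 0.73)]
side
  lever_jack [(array([0.498 , 0.0098, 0.0405]), 0.79), (array([ 0.4434,  0.1757, -0.0005]), 0.74)]
  handle_grip [(array([0.3886, 0.0094, 0.1355]), 0.5)]
  saddle_seat []
  key_cabinet [(array([ 0.6197, -0.0186, -0.0024]), 0.93), (array([0.7019, 0.2367, 0.0032]), 0.75)]
  lift_point [(array([0.6172, 0.0127, 0.0474]), 0.72)]
wrist
  lever_jack [(array([0.4925, 0.01  , 0.04  ]), 0.59)]
  handle_grip [(array([0.4931, 0.0126, 0.0385]), 0.21)]
  saddle_seat [(array([0.5355, 0.0103, 0.0739]), 0.66)]
  key_cabinet []
  lift_point []
```

View pics/wrist3.png

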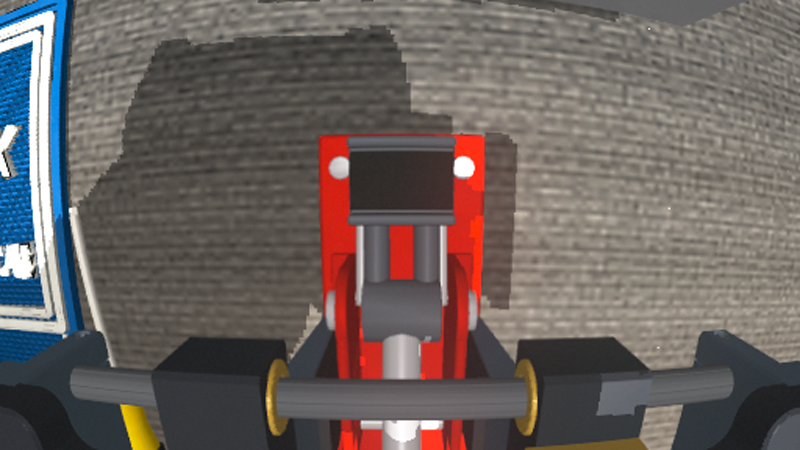

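The wrist view shows the jack square in the jaws, with the saddle channel centred at about (402,181) in the 800-px view. The camera sits about 73 mm ahead of the tool axis, so I need to check that nothing on the wrist will meet the door.

```bash
python3 - <<'E'
from h import *
p=dict(np.load('w.npz'))
k=.64
for n,(a,b) in dict(c=(402,181),fl=(349,148),fr=(455,148),bl=(349,214),br=(454,214)).items(): print(n,onz(p,a*k-.2,b*k-.2,.0745))
for n,(a,b) in dict(solefl=(320,136),solefr=(483,136)).items(): print(n,onz(p,a*k-.2,b*k-.2,.045))
print(env.get_state()['joint_pos'])
o=[]
for c,(x0,y0,x1,y1) in (('scene',(190,60,400,260)),('side',(190,40,400,240))):
    q=env.grab_frame(c); o.append(cv2.resize(q['pixels'][y0:y1,x0:x1,::-1],(400,381),interpolation=cv2.INTER_CUBIC))
cv2.imwrite('pics/grip.png',np.hstack(o))
E
```

```text
c [0.5392 0.0109 0.0745]
fl [0.5498 0.0279 0.0745]
fr [ 0.5501 -0.0058  0.0745]
bl [0.5284 0.0279 0.0745]
br [ 0.5288 -0.006   0.0745]
solefl [0.5559 0.0424 0.045 ]
solefr [ 0.5565 -0.0199  0.045 ]
[-0.0266  0.3041  2.2411  0.      0.5963  1.5334]
```

View pics/grip.png

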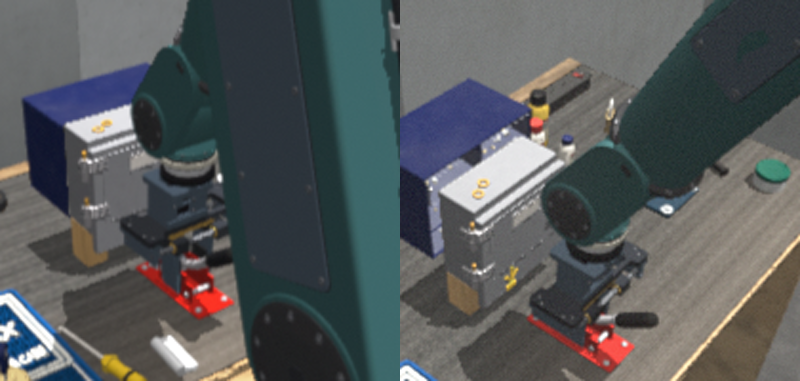

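```bash
python3 -m handwheel '[[0,0,-4,0,1],[0,0,-5,0,1],[0,0,-5,0,1],[0.5,0,-5,0,1],[1,0,-1,0,1],[0,0,0,0,1],[0,0,0,0,1],[0,0,0,0,1]]'
python3 - <<'E'
from h import *
st(); s,p=wcam(); np.savez('w2.npz',**p); a=p['pixels'][:,:,::-1]
tips(p,('key_cabinet','lift_point'))
cv2.imwrite('pics/top.png',cv2.resize(a[:130,130:400],(800,385),interpolation=cv2.INTER_CUBIC))
E
```

```text
clock: 10.5
tcp_pos: [0.4843, 0.011, 0.2502]
eef_rot: [1.0, 0.005, -0.002, -0.0]
force: [-0.5, -0.1, -8.6]
width: 0.0418
gripper_force: 35.0
t 10.5 tcp [0.4843 0.011  0.2502] yaw 0.62079867524816 tilt [-0.003   0.0001 -1.    ] F [-0.4815 -0.124  -8.6447] w 0.04175091222216262 34.99880567193031
  key_cabinet [(array([ 0.6226, -0.0166,  0.0023]), 0.58)]
  lift_point [(array([ 0.7039, -0.256 , -0.0016]), 0.71)]
```

View pics/top.png

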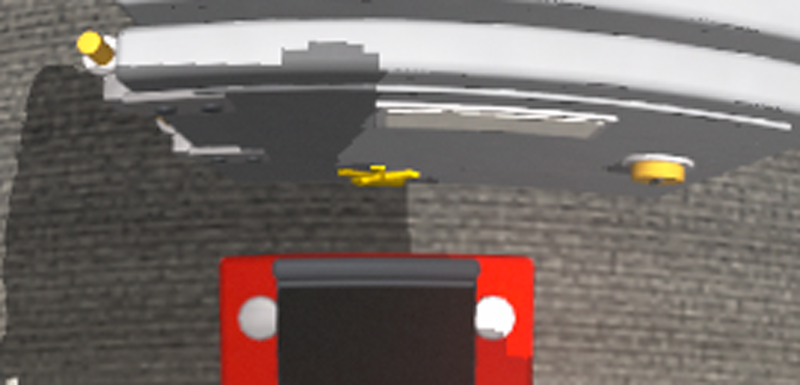

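The view shows the door's top face between about y=28 and y=67 at its left end, the yellow mark at (378,178) and the jack's saddle front at y≈262.

```bash
python3 - <<'E'
from h import *
p=dict(np.load('w2.npz')); k=270/800
def f(a,b,z): return onz(p,130+a*k-.33,b*k-.33,z)[:2]
# edges along columns by gradient
g=cv2.resize(p['pixels'][:130,130:400],(800,385),interpolation=cv2.INTER_CUBIC).mean(2)
for x in (150,200,250,420,470,520,570,620,670,720):
    col=cv2.GaussianBlur(g[:,x:x+1],(1,9),0)[:,0]; d=np.diff(col)
    pk=[i for i in range(3,230) if abs(d[i])==abs(d[max(0,i-6):i+7]).max() and abs(d[i])>2.5]
    print(x,[(i,round(d[i],1),f(x,i,.222)) for i in pk if i<110],'| low',[(i,round(d[i],1),f(x,i,.045)) for i in pk if i>165])
print('mark',f(340,184,.045),f(420,184,.045),f(378,184,.045))
print('hinge side',f(118,50,.222))
zj=.2502-.0119
for n,(a,b) in dict(fl=(220,257),fr=(532,257)).items(): print(n,f(a,b,zj+.005))
for n,(a,b) in dict(sl=(277,284),sr=(475,284)).items(): print(n,f(a,b,zj+.0345))
E
```

```text
150 [(26, np.float64(19.2), array([0.6282, 0.0644])), (64, np.float64(-22.4), array([0.6185, 0.064 ])), (76, np.float64(-6.6), array([0.6154, 0.0639])), (91, np.float64(25.1), array([0.6117, 0.0637])), (99, np.float64(-19.9), array([0.6097, 0.0637]))] | low [(183, np.float64(3.4), array([0.6173, 0.1091])), (201, np.float64(-4.5), array([0.6092, 0.109 ])), (212, np.float64(-3.9), array([0.6043, 0.109 ])), (220, np.float64(3.2), array([0.6008, 0.109 ]))]
200 [(9, np.float64(4.2), array([0.6316, 0.0526])), (23, np.float64(21.7), array([0.628 , 0.0525])), (64, np.float64(-25.3), array([0.6176, 0.0521])), (87, np.float64(12.9), array([0.6119, 0.052 ])), (98, np.float64(-10.6), array([0.6092, 0.0519]))] | low [(171, np.float64(-4.2), array([0.6214, 0.0871])), (185, np.float64(-3.4), array([0.6152, 0.087 ])), (193, np.float64(3.2), array([0.6117, 0.087 ])), (218, np.float64(4.8), array([0.6007, 0.0868]))]
250 [(20, np.float64(23.0), array([0.628 , 0.0409])), (64, np.float64(-21.8), array([0.617 , 0.0406])), (85, np.float64(11.9), array([0.6118, 0.0404]))] | low [(204, np.float64(2.9), array
[... 1921 characters left out ...]
)), (92, np.float64(-15.0), array([ 0.6145, -0.0563]))] | low [(177, np.float64(-20.9), array([ 0.6249, -0.1161])), (193, np.float64(4.9), array([ 0.6177, -0.1161])), (213, np.float64(-2.7), array([ 0.6086, -0.1162]))]
720 [(22, np.float64(-18.2), array([ 0.6346, -0.0697])), (50, np.float64(23.7), array([ 0.6271, -0.0694])), (99, np.float64(-14.7), array([ 0.6144, -0.069 ]))] | low [(176, np.float64(8.3), array([ 0.628, -0.14 ])), (190, np.float64(-4.2), array([ 0.6216, -0.14  ])), (204, np.float64(-3.5), array([ 0.6152, -0.1401]))]
mark [0.6143 0.0272] [ 0.6147 -0.0064] [0.6144 0.0112]
hinge side [0.6227 0.0719]
fl [0.5701 0.043 ]
fr [ 0.5707 -0.0198]
sl [0.5633 0.028 ]
sr [ 0.5636 -0.0051]
```

```bash
python3 -m handwheel '[[0,0,4,0.015,1],[0,0,5,0,1],[0,0,5,0,1],[0,0,4,0,1],[0,0,3,0,1],[0,0,1.5,0,1],[0,0,0.8,0,1],[0,0,0.2,0,1]]'
python3 -m handwheel '[[0,0,0,0,1],[0,0,0,0,1],[0,0,0,0,1],[0,0,0,0,1],[0,0,0,0,1],[0,0,0,0,1],[0,0,0,0,1],[0,0,0,0,1]]'
python3 - <<'E'
from h import *
st(); s,p=wcam(); save(p,'chk')
for c in('scene','side'): tips(env.grab_frame(c),('lever_jack','handle_grip'))
E
```

```text
clock: 11.65
tcp_pos: [0.4858, 0.011, 0.0173]
eef_rot: [1.0, -0.002, 0.0, -0.0]
force: [0.3, -0.4, -8.6]
width: 0.0421
gripper_force: 35.0
clock: 12.65
tcp_pos: [0.4853, 0.0109, 0.0169]
eef_rot: [1.0, -0.002, -0.0, 0.0]
force: [-0.7, -0.4, -8.6]
width: 0.0418
gripper_force: 35.0
t 12.65 tcp [0.4853 0.0109 0.0169] yaw -0.23823242444110346 tilt [-0.0001 -0.     -1.    ] F [-0.6932 -0.3828 -8.5905] w 0.04176589576666851 34.998911172151566
  lever_jack [(array([0.5077, 0.0101, 0.0044]), 0.76)]
  handle_grip [(array([0.4046, 0.01  , 0.1004]), 0.67)]
  lever_jack [(array([0.512 , 0.0098, 0.0032]), 0.58), (array([0.6177, 0.0085, 0.047 ]), 0.25)]
  handle_grip [(array([0.4022, 0.0096, 0.1021]), 0.63)]
```

```bash
python3 -m handwheel '[[0,0,0.25,0,1],[0.5,0,0,0,1],[1,0,0,0,1],[1,0,0,0,1],[1,0,0,0,1],[0.5,0,0,0,1],[0,0,0,0,1],[0,0,0,0,1]]'
python3 -m handwheel '[[0.3,0,0,0,1],[0.3,0,0,0,1],[0.3,0,0,0,1],[0.3,0,0,0,1],[0,0,0,0,1],[0,0,0,0,1],[0,0,0,0,1],[0,0,0,0,1]]'; python3 -c "from h import *; st()"
```

```text
clock: 14.0
tcp_pos: [0.5249, 0.0108, 0.0143]
eef_rot: [1.0, -0.002, -0.0, -0.0]
force: [-0.7, 0.3, -9.3]
width: 0.0419
gripper_force: 35.0
clock: 15.0
tcp_pos: [0.5372, 0.0108, 0.0145]
eef_rot: [1.0, -0.002, -0.0, -0.0]
force: [0.1, 0.3, -8.7]
width: 0.0415
gripper_force: 35.0
t 15.0 tcp [0.5372 0.0108 0.0145] yaw -0.2410980902287124 tilt [-0.  0. -1.] F [ 0.1443  0.3168 -8.6556] w 0.04153110221181102 34.998762756586075
```

```bash
python3 -m handwheel '[[0.25,0,0,0,1],[0.25,0,0,0,1],[0.25,0,0,0,1],[0,0,0,0,1],[0,0,0,0,1],[0,0,0,0,1],[0,0,0,0,1],[0,0,0,0,1]]'
python3 -m handwheel '[[0.2,0,0,0,1],[0.2,0,0,0,1],[0.2,0,0,0,1],[0.12,0,0,0,1],[0,0,0,0,1],[0,0,0,0,1],[0,0,0,0,1],[0,0,0,0,1]]'
python3 - <<'E'
from h import *
st(); o=[]
for c,(x0,y0,x1,y1) in (('scene',(190,90,340,240)),('side',(190,90,340,240))):
    q=env.grab_frame(c); tips(q,('lever_jack','handle_grip','saddle_seat','lift_point')); o.append(cv2.resize(q['pixels'][y0:y1,x0:x1,::-1],(400,400),interpolation=cv2.INTER_CUBIC))
cv2.imwrite('pics/in.png',np.hstack(o))
E
```

```text
clock: 16.0
tcp_pos: [0.5447, 0.0107, 0.0144]
eef_rot: [1.0, -0.002, -0.0, -0.0]
force: [1.0, -0.3, -8.1]
width: 0.0416
gripper_force: 35.0
clock: 17.0
tcp_pos: [0.552, 0.0107, 0.0144]
eef_rot: [1.0, -0.002, -0.0, -0.0]
force: [0.5, 0.2, -7.8]
width: 0.0419
gripper_force: 35.0
t 17.0 tcp [0.552  0.0107 0.0144] yaw -0.24475508992865716 tilt [-0.0001  0.     -1.    ] F [ 0.497   0.2258 -7.8129] w 0.04188557080670578 34.998833388090134
  lever_jack [(array([0.5735, 0.0103, 0.0029]), 0.9)]
  handle_grip [(array([0.4723, 0.0085, 0.0993]), 0.73)]
  saddle_seat []
  lift_point []
  lever_jack [(array([0.5764, 0.0103, 0.0003]), 0.77)]
  handle_grip [(array([0.4685, 0.0077, 0.1011]), 0.74), (array([ 0.7265,  0.3339, -0.0027]), 0.33)]
  saddle_seat []
  lift_point [(array([0.7059, 0.235 , 0.0004]), 0.73)]
```

View pics/in.png

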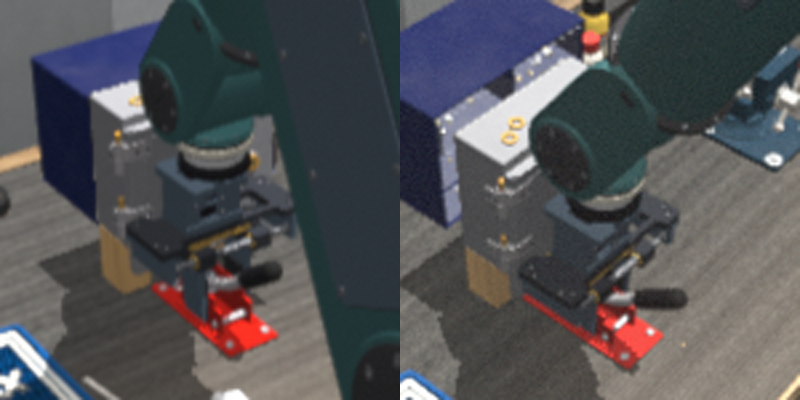

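The jack's nose is under the door with no contact force. I'll lower it, release it and rise straight up.

```bash
python3 -m handwheel '[[0,0,0.1,0,1],[0,0,0.1,0,1],[0,0,0.05,0,1],[0,0,0,0,1],[0,0,0,0,0.6],[0,0,0,0,0.2],[0,0,0,0,-0.4],[0,0,0,0,-1]]' 10
python3 -m handwheel '[[0,0,0,0,-1],[0,0,0,0,-1],[-0.2,0,-1,0,-1],[-1,0,-3,0,-1],[-2,0,-4,0,-1],[-3,0,-5,0,-1],[-3,0,-5,0,-1],[-2,0,-2,0,-1]]'
python3 - <<'E'
from h import *
st(); o=[]
for c in('scene','side'):
    q=env.grab_frame(c); tips(q,('lever_jack','handle_grip','saddle_seat','lift_point'))
s,p=wcam(); tips(p,('lever_jack','handle_grip','saddle_seat','lift_point')); np.savez('w3.npz',**p)
cv2.imwrite('pics/after.png',cv2.resize(p['pixels'][:250,100:410,::-1],(744,600),interpolation=cv2.INTER_CUBIC))
E
```

```text
clock: 18.5
tcp_pos: [0.5526, 0.0107, 0.0124]
eef_rot: [1.0, -0.002, 0.001, 0.0]
force: [-0.3, 0.2, 0.0]
width: 0.0592
gripper_force: 0.0
clock: 19.5
tcp_pos: [0.4396, 0.0112, 0.215]
eef_rot: [1.0, -0.002, 0.002, 0.0]
force: [0.3, -0.2, -0.0]
width: 0.0912
gripper_force: 0.0
t 19.5 tcp [0.4396 0.0112 0.215 ] yaw -0.23991569842356772 tilt [ 0.0038 -0.0001 -1.    ] F [ 0.2776 -0.2126 -0.0422] w 0.09122393583862008 0.0
  lever_jack [(array([0.5752, 0.0143, 0.0006]), 0.85)]
  handle_grip [(array([0.4673, 0.0083, 0.0973]), 0.87)]
  saddle_seat [(array([0.6177, 0.0121, 0.0351]), 0.57)]
  lift_point [(array([0.6218, 0.0119, 0.0468]), 0.94)]
  lever_jack [(array([0.5788, 0.008 , 0.0003]), 0.59)]
  handle_grip [(array([0.4671, 0.0093, 0.0977]), 0.81)]
  saddle_seat [(array([0.6191, 0.013 , 0.0334]), 0.4)]
  lift_point [(array([0.6186, 0.0136, 0.0482]), 0.92)]
  lever_jack []
  handle_grip [(array([0.473 , 0.0129, 0.0997]), 0.84)]
  saddle_seat [(array([0.6165, 0.0068, 0.0352]), 0.84)]
  lift_point [(array([0.6193, 0.0091, 0.0427]), 0.73)]
```

View pics/after.png

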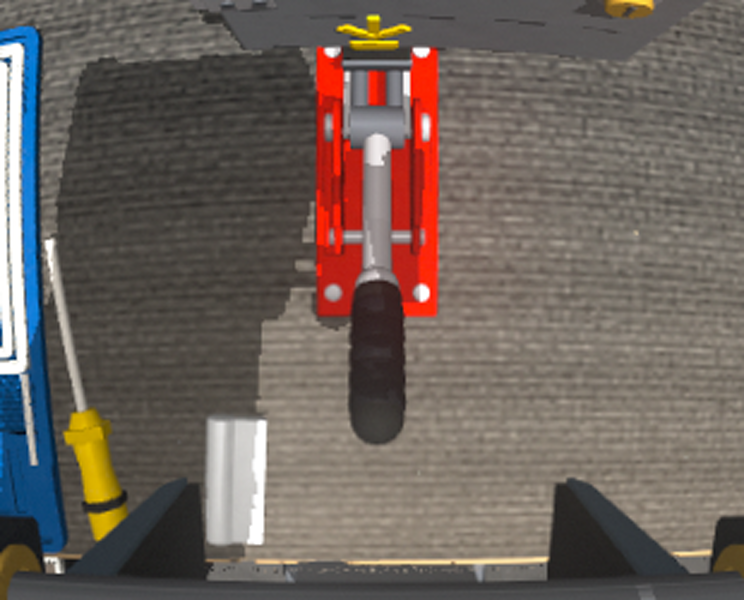

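The view shows the saddle centred at x≈377 against the yellow band at x≈375. The rear lip is at y≈59–70 and the door's lower front edge at y≈49. I'll check the fit in numbers.

```bash
python3 - <<'E'
from h import *
p=dict(np.load('w3.npz')); k=310/744
def f(a,b,z): return onz(p,100+a*k-.3,b*k-.3,z)[:2]
for n,a,b,z in (('doorfront',374,49,.045),('door L',250,47,.045),('door R',600,58,.045),('lip front top',377,59,.0395),('lip back',377,70,.0395),('saddle l',344,64,.0395),('saddle r',411,64,.0395),('rear l',317,316,.005),('rear r',437,316,.005),('nose l',317,60,.005),('nose r',437,60,.005),('mark l',350,44,.045),('mark r',399,44,.045),('grip rear',378,440,.1),('grip front',378,280,.085)): print(n,f(a,b,z))
g=cv2.resize(p['pixels'][:250,100:410],(744,600),interpolation=cv2.INTER_CUBIC).astype(int)
for x in (365,377,388): print([tuple(g[y,x]) for y in range(40,78,3)])
E
```

```text
doorfront [0.6144 0.0112]
door L [0.6177 0.0701]
door R [ 0.6156 -0.0982]
lip front top [0.6108 0.0098]
lip back [0.6051 0.0099]
saddle l [0.6084 0.0256]
saddle r [ 0.6083 -0.0063]
rear l [0.482  0.0421]
rear r [ 0.4817 -0.0214]
nose l [0.6206 0.0413]
nose r [ 0.6203 -0.0217]
mark l [0.6171 0.0225]
mark r [ 0.617  -0.0005]
grip rear [0.439  0.0102]
grip front [0.5035 0.0099]
[(np.int64(151), np.int64(143), np.int64(60)), (np.int64(209), np.int64(177), np.int64(0)), (np.int64(171), np.int64(134), np.int64(0)), (np.int64(113), np.int64(91), np.int64(25)), (np.int64(50), np.int64(51), np.int64(56)), (np.int64(58), np.int64(53), np.int64(50)), (np.int64(53), np.int64(51), np.int64(47)), (np.int64(135), np.int64(138), np.int64(145)), (np.int64(128), np.int64(131), np.int64(138)), (np.int64(62), np.int64(60), np.int64(62)), (np.int64(66), np.int64(73), np.int64(75)), (np.int64(109), np.int64(122), np.int64(129)), (np.int64(106), np.int64(119), np.int64(126))]
[(np.int64(172), np.int64(154), np.int64(0)), (np.int64(226), np.int64(194), np.int64(0)), (np.int64(173), np.int64(137), np.int64(0
[... 340 characters left out ...]
t64(47), np.int64(45)), (np.int64(229), np.int64(26), np.int64(9)), (np.int64(222), np.int64(29), np.int64(13))]
[(np.int64(145), np.int64(145), np.int64(58)), (np.int64(239), np.int64(204), np.int64(0)), (np.int64(173), np.int64(135), np.int64(0)), (np.int64(110), np.int64(89), np.int64(30)), (np.int64(54), np.int64(52), np.int64(57)), (np.int64(61), np.int64(59), np.int64(55)), (np.int64(55), np.int64(51), np.int64(48)), (np.int64(134), np.int64(137), np.int64(144)), (np.int64(129), np.int64(132), np.int64(138)), (np.int64(64), np.int64(61), np.int64(63)), (np.int64(67), np.int64(65), np.int64(70)), (np.int64(92), np.int64(101), np.int64(106)), (np.int64(91), np.int64(100), np.int64(105))]
```

The saddle groove is within about 1 mm of the door's centre plane in x and the mark in y, and the jack's yaw is -0.2°. Next I'll take the handle grip across y and swing it along its arc.

```bash
python3 -m handwheel '[[1.2,0.12,0,0,-1],[2.0,0,2,0,-1],[0,0,4,0,-1],[0,0,4,0,-1],[0,0,2.5,0,-1],[0,0,1.2,0,-1],[0,0,0,0,-1],[0,0,0,0,-1]]'
python3 -m handwheel '[[0,0,0,0,0],[0,0,0,0,0.3],[0,0,0,0,0.5],[0,0,0,0,0.7],[0,0,0,0,1],[0,0,0,0,1],[0,0,0,0,1],[0,0,0,0,1]]' 30
python3 - <<'E'
from h import *
st()
q=env.grab_frame('side'); tips(q,('lever_jack','handle_grip'))
# arc plan (grip middle rel pivot): angles
a0=np.arctan2(.066,-.105)
for t in np.linspace(0,.47,9): print(np.round([-.124*np.cos(np.pi-a0-t)+.105,.124*np.sin(np.pi-a0-t)-.066],4))
E
```

```text
clock: 21.25
tcp_pos: [0.4728, 0.0098, 0.0758]
eef_rot: [1.0, -0.002, 0.001, 0.0]
force: [-0.3, 0.2, -0.7]
width: 0.0914
gripper_force: 0.0
clock: 22.25
tcp_pos: [0.4719, 0.0099, 0.0749]
eef_rot: [1.0, -0.002, -0.0, -0.0]
force: [-0.1, 1.2, 0.5]
width: 0.0204
gripper_force: 30.0
t 22.25 tcp [0.4719 0.0099 0.0749] yaw -0.2283238716809934 tilt [-0.0002  0.0001 -1.    ] F [-0.1414  1.1604  0.5453] w 0.020373895576444197 30.005721151828766
  lever_jack [(array([ 0.5782,  0.0069, -0.0016]), 0.82)]
  handle_grip [(array([0.4687, 0.0056, 0.0964]), 0.71)]
[ 0. -0.]
[-0.0037 -0.0063]
[-0.007  -0.0128]
[-0.0099 -0.0194]
[-0.0125 -0.0263]
[-0.0146 -0.0332]
[-0.0163 -0.0403]
[-0.0176 -0.0475]
[-0.0185 -0.0547]
```

```bash
python3 -m handwheel '[[-0.37,0,0.63,0,1],[0,0,0,0,1],[-0.33,0,0.65,0,1],[0,0,0,0,1],[-0.29,0,0.66,0,1],[0,0,0,0,1],[-0.26,0,0.69,0,1],[0,0,0,0,1]]'
python3 - <<'E'
from h import *
st()
for c in('scene','side'):tips(env.grab_frame(c),('lever_jack','saddle_seat','lift_point','handle_grip'))
E
```

```text
clock: 23.4
tcp_pos: [0.4598, 0.0099, 0.0488]
eef_rot: [1.0, -0.002, 0.0, -0.0]
force: [0.1, 1.4, 4.6]
width: 0.0205
gripper_force: 30.0
t 23.4 tcp [0.4598 0.0099 0.0488] yaw -0.24312693342306013 tilt [ 0.0001  0.     -1.    ] F [0.1089 1.3575 4.6246] w 0.020465631159003655 29.99996691942215
  lever_jack [(array([ 0.5756,  0.0142, -0.0014]), 0.61)]
  saddle_seat [(array([0.6225, 0.0094, 0.0426]), 0.54)]
  lift_point [(array([0.6232, 0.0089, 0.0467]), 0.56)]
  handle_grip [(array([0.4584, 0.0078, 0.072 ]), 0.62)]
  lever_jack [(array([ 0.5809,  0.0078, -0.0021]), 0.75)]
  saddle_seat [(array([0.62  , 0.0107, 0.0428]), 0.58)]
  lift_point [(array([0.6188, 0.0135, 0.0465]), 0.9), (array([0.4571, 0.0068, 0.0749]), 0.48)]
  handle_grip [(array([0.4578, 0.0044, 0.0752]), 0.48)]
```

Going well, with almost no side force. Continuing down; the door load comes on now.

```bash
python3 -m handwheel '[[-0.21,0,0.69,0,1],[0,0,0,0,1],[-0.17,0,0.71,0,1],[0,0,0,0,1],[-0.13,0,0.72,0,1],[0,0,0,0,1],[-0.06,0,0.5,0,1],[0,0,0,0,1]]' 40
python3 - <<'E'
from h import *
st()
for c in('scene','side'):tips(env.grab_frame(c),('lever_jack','saddle_seat','lift_point','handle_grip'))
E
```

```text
clock: 24.9
tcp_pos: [0.4537, 0.0098, 0.0225]
eef_rot: [1.0, -0.002, -0.0, 0.0]
force: [-3.0, 0.1, 13.9]
width: 0.0202
gripper_force: 40.0
t 24.9 tcp [0.4537 0.0098 0.0225] yaw -0.2365246592928477 tilt [-0.0003 -0.0001 -1.    ] F [-2.9895  0.1271 13.8598] w 0.02016237349871879 40.00684440135956
  lever_jack [(array([ 0.5762,  0.0138, -0.0006]), 0.72)]
  saddle_seat [(array([0.7084, 0.2374, 0.0012]), 0.62), (array([0.6189, 0.0105, 0.0519]), 0.6)]
  lift_point [(array([0.623 , 0.0086, 0.0539]), 0.69)]
  handle_grip [(array([0.4529, 0.0087, 0.051 ]), 0.41)]
  lever_jack [(array([0.5766, 0.0093, 0.    ]), 0.75), (array([ 0.6193, -0.0171, -0.    ]), 0.48)]
  saddle_seat [(array([0.6184, 0.0134, 0.0522]), 0.36)]
  lift_point [(array([0.6197, 0.014 , 0.054 ]), 0.55)]
  handle_grip [(array([0.4507, 0.0055, 0.0506]), 0.74)]
```

```bash
python3 -m handwheel '[[-0.03,0,0.15,0,1],[0,0,0,0,1],[-0.01,0,0.1,0,1],[0,0,0,0,1],[0,0,0.1,0,1],[0,0,0,0,1],[0,0,0,0,1],[0,0,0,0,1]]'
python3 -m handwheel '[[0,0,0.1,0,1],[0,0,0,0,1],[0,0,0,0,1],[0,0,0,0,1],[0,0,0,0,1],[0,0,0,0,1],[0,0,0,0,1],[0,0,0,0,1]]'
python3 - <<'E'
from h import *
st()
for c in('scene','side'):tips(env.grab_frame(c),('lever_jack','saddle_seat','lift_point','handle_grip'))
E
```

```text
clock: 26.4
tcp_pos: [0.4534, 0.0098, 0.0192]
eef_rot: [1.0, -0.002, -0.0, 0.0]
force: [-2.8, 0.8, 14.5]
width: 0.0201
gripper_force: 40.0
clock: 27.4
tcp_pos: [0.4532, 0.0099, 0.0182]
eef_rot: [1.0, -0.002, -0.0, 0.0]
force: [-4.0, 1.0, 15.1]
width: 0.0206
gripper_force: 40.0
t 27.4 tcp [0.4532 0.0099 0.0182] yaw -0.2350957897087945 tilt [-0.0005 -0.0001 -1.    ] F [-3.9861  0.9783 15.1405] w 0.020578945085022417 40.00793695449829
  lever_jack [(array([ 0.5743,  0.013 , -0.0005]), 0.89)]
  saddle_seat [(array([0.6188, 0.0107, 0.0517]), 0.61)]
  lift_point [(array([0.6228, 0.0111, 0.0544]), 0.62)]
  handle_grip [(array([0.4518, 0.0067, 0.0495]), 0.54)]
  lever_jack [(array([0.5787, 0.0075, 0.    ]), 0.6)]
  saddle_seat [(array([0.6205, 0.0132, 0.0532]), 0.55)]
  lift_point [(array([0.6216, 0.0144, 0.0549]), 0.61)]
  handle_grip [(array([0.4529, 0.0064, 0.0466]), 0.55)]
```

```bash
python3 -m handwheel '[[0,0,0,0,1],[0,0,0,0,1],[0.03,0,0.1,0,1],[0,0,0,0,1],[0.03,0,0.1,0,1],[0,0,0,0,1],[0,0,0,0,1],[0,0,0,0,1]]' 60
python3 - <<'E'
from h import *
st(); o=[]
for c,(x0,y0,x1,y1) in (('scene',(200,100,320,220)),('side',(200,100,320,220))):
    q=env.grab_frame(c); tips(q,('saddle_seat','lift_point','handle_grip')); o.append(cv2.resize(q['pixels'][y0:y1,x0:x1,::-1],(400,400),interpolation=cv2.INTER_CUBIC))
cv2.imwrite('pics/down.png',np.hstack(o))
E
```

```text
clock: 28.9
tcp_pos: [0.453, 0.0098, 0.016]
eef_rot: [1.0, -0.002, -0.001, 0.0]
force: [-7.1, 0.8, 17.3]
width: 0.0195
gripper_force: 60.0
t 28.9 tcp [0.453  0.0098 0.016 ] yaw -0.22968310888103324 tilt [-0.0019 -0.0001 -1.    ] F [-7.0712  0.7699 17.3205] w 0.019509798804864645 60.01405656337738
  saddle_seat [(array([0.6183, 0.0105, 0.0564]), 0.61)]
  lift_point [(array([0.622 , 0.01  , 0.0564]), 0.89)]
  handle_grip [(array([0.4535, 0.0098, 0.0416]), 0.63)]
  saddle_seat [(array([0.6197, 0.0121, 0.0536]), 0.43), (array([ 0.4371,  0.1764, -0.0016]), 0.18)]
  lift_point [(array([0.6206, 0.015 , 0.0558]), 0.64)]
  handle_grip [(array([0.452 , 0.0089, 0.0428]), 0.63)]
```

View pics/down.png

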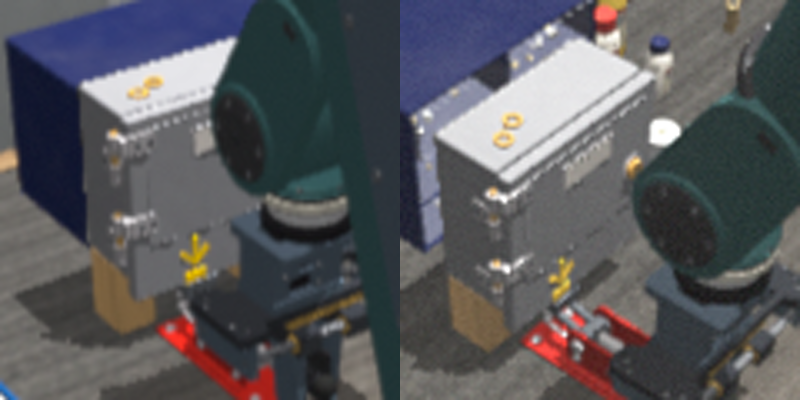

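The door's top now looks flush with the carcass in both views, and the grip is at about 42 mm. One more small push will confirm the stop, easing off the side force as I do it.

```bash
python3 -m handwheel '[[-0.05,0,0.1,0,1],[0,0,0,0,1],[-0.05,0,0.1,0,1],[0,0,0,0,1],[0,0,0,0,1],[0,0,0,0,1],[0,0,0,0,1],[0,0,0,0,1]]' 60
python3 - <<'E'
from h import *
st()
for c in('scene','side')*2:
    q=env.grab_frame(c); tips(q,('lever_jack','saddle_seat','lift_point','handle_grip'))
E
```

```text
clock: 30.3
tcp_pos: [0.4529, 0.0098, 0.0144]
eef_rot: [1.0, -0.002, -0.0, 0.0]
force: [-5.7, 0.4, 21.4]
width: 0.0201
gripper_force: 60.0
t 30.3 tcp [0.4529 0.0098 0.0144] yaw -0.2281654714743575 tilt [-0.0003 -0.0001 -1.    ] F [-5.7278  0.4407 21.3623] w 0.02014942663784846 60.01352906227112
  lever_jack [(array([ 0.574 ,  0.0119, -0.0008]), 0.83)]
  saddle_seat [(array([ 0.6208, -0.0154,  0.0097]), 0.64), (array([0.6183, 0.0116, 0.0536]), 0.62)]
  lift_point [(array([0.6231, 0.006 , 0.0567]), 0.59)]
  handle_grip [(array([ 0.4488,  0.1787, -0.0023]), 0.71), (array([0.4521, 0.0069, 0.0399]), 0.59)]
  lever_jack [(array([ 0.5794,  0.0111, -0.0024]), 0.93)]
  saddle_seat [(array([0.6193, 0.0153, 0.0564]), 0.57)]
  lift_point [(array([0.6193, 0.0149, 0.0555]), 0.73)]
  handle_grip [(array([0.4533, 0.0091, 0.0407]), 0.61)]
  lever_jack [(array([0.5757, 0.0117, 0.0012]), 0.87)]
  saddle_seat [(array([0.6162, 0.0119, 0.054 ]), 0.6)]
  lift_point [(array([0.6202, 0.0104, 0.0561]), 0.94)]
  handle_grip [(array([0.4506, 0.0098, 0.0409]), 0.51)]
  lever_jack [(array([ 0.5774,  0.0085, -0.0015]), 0.73)]
  saddle_seat [(array([0.6192, 0.0113, 0.0552]), 0.49)]
  lift_point [(array([0.6198, 0.012 , 0.0558]), 0.82), (array([ 0.4419,  0.1734, -0.0017]), 0.22)]
  handle_grip [(array([0.4508, 0.0055, 0.0425]), 0.5)]
```

```bash
python3 -m handwheel '[[-0.03,0,0.1,0,1],[0,0,0,0,1],[0,0,0,0,1],[0,0,0,0,1],[0,0,0,0,1],[0,0,0,0,1],[0,0,0,0,1],[0,0,0,0,1]]' 60
python3 -m handwheel '[[0,0,0,0,1],[0,0,0,0,1],[0,0,0,0,1],[0,0,0,0,1],[0,0,0,0,1],[0,0,0,0,1],[0,0,0,0,1],[0,0,0,0,1]]' 60
python3 - <<'E'
from h import *
st()
for c in('scene','side')*2:
    q=env.grab_frame(c); tips(q,('saddle_seat','lift_point','handle_grip'))
E
```

```text
clock: 32.3
tcp_pos: [0.4528, 0.0098, 0.0137]
eef_rot: [1.0, -0.002, 0.0, 0.0]
force: [-8.0, 0.8, 30.9]
width: 0.0198
gripper_force: 60.0
clock: 33.3
tcp_pos: [0.4529, 0.0098, 0.0137]
eef_rot: [1.0, -0.002, 0.0, 0.0]
force: [-8.1, 0.4, 31.3]
width: 0.0197
gripper_force: 60.0
t 33.3 tcp [0.4529 0.0098 0.0137] yaw -0.2292287051013267 tilt [ 0.     -0.0001 -1.    ] F [-8.1303  0.3751 31.3266] w 0.01968255649425055 60.018619894981384
  saddle_seat [(array([0.6179, 0.0106, 0.0538]), 0.5)]
  lift_point [(array([0.6202, 0.0103, 0.0577]), 0.96)]
  handle_grip [(array([0.4519, 0.0084, 0.0435]), 0.6)]
  saddle_seat [(array([0.6166, 0.0137, 0.0577]), 0.53)]
  lift_point [(array([0.6173, 0.0158, 0.0578]), 0.78), (array([0.6179, 0.0128, 0.0534]), 0.26)]
  handle_grip [(array([0.4529, 0.0096, 0.0422]), 0.78), (array([ 0.5777,  0.0094, -0.001 ]), 0.32)]
  saddle_seat [(array([0.6172, 0.011 , 0.0565]), 0.52)]
  lift_point []
  handle_grip []
  saddle_seat [(array([0.6182, 0.0141, 0.0546]), 0.36)]
  lift_point [(array([0.6193, 0.0133, 0.0546]), 0.85)]
  handle_grip [(array([0.4505, 0.0071, 0.0429]), 0.72), (array([ 0.4407,  0.1761, -0.0026]), 0.46)]
```

The force jumped by 10 N for 0.7 mm and holds steady at 31 N, so the handle is on its stop. Handing in.

```bash
python3 -c "from bench import env; print(env.sign_off())"
```

```text
the job is handed in; nothing more can be done
None
```

The jack stands square under the lift mark, and the arm is holding its handle on the stop at a steady 31 N. The door is up and looks flush with the cabinet top. The job was handed in at about 34 s, with no verdict returned.

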